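Close the shaker's drive head with its snap ring

TASK

The shaker's round bearing cover is cocked in its seat: press its raised side down until it sits level, while the pliers still stand in their fork. Then draw these snap-ring pliers, with the ring already on their tips, forward out of the fork, squeeze the handles to spread the ring, bring it over the end of the spindle and, without forcing it, slide it down until it is level with the groove and centred on the spindle. Finish there still holding and squeezing the upright pliers, so that the ring stays spread around the groove, ready to be let go, and does not lean on spindle or cover; leave the other things on the bench where they are.

Things in the scene. Friction and masses are not known exactly. Their poses are not given: they have to be found in the camera images.
- shaker: orbital shaker with its platform taken off, fixed to the bench: white and grey box 180 x 170 mm, 70 mm high. Origin: centre of its underside; its knob and display face its -x. It stands left or right of the tool stand.
- drive_head: aluminium bearing housing in the middle of the shaker's top (a disc 120 mm across, 12 mm high) with the upright steel spindle, fixed. Origin: on the spindle's axis at the shaker's top (z = 0.07); z up along the spindle. Spindle 28 mm across, its flat end 30 mm above the origin (z = 0.100). It may be turned any way round.
- groove (a point): centre of the snap-ring groove, on the spindle's axis 18.5 mm above drive_head (z = 0.0885): dark band 6 mm high, 11.5 mm below the spindle's end, 4.5 mm above the top of the seated cover. z up.
- cover_high (a point): point on the cover's top face on its raised side, 34 mm out from the spindle's axis: press here, best with closed fingers. The cover is a steel ring-shaped disc 100 mm across, 6 mm thick, hole 33 mm; seated, its top is level at z = 0.084, 2 mm proud of the housing's rim. Its friction takes about 6 N at this point; it stays where it is left.
- cover (a joint): tilt of the cover in rad: 0 seated level, 0.06 to 0.10 at the start, when the raised edge stands 6 to 10 mm up. The far edge, across the spindle from the raised one, is already home.
- stand: tool stand, fixed: grey base plate 120 x 90 x 8 mm, rod (131 mm high) 58 mm to +x of the origin, level fork 45 mm wide, 6 mm thick, top at z = 0.085; 22 mm slot between two prongs open to the stand's -x, prong tips at x = -9 mm. Ring and tips are wider than the slot: draw the pliers at least 35 mm to the stand's -x (2 mm lift at most) before raising them. Origin: on the bench below the pliers.
- pliers: snap-ring pliers standing in the fork, tips down, handles up, about 0.19 kg. Origin: underside of the joint block (13 x 34 x 16 mm) that rests on the fork; z up, the two handles side by side along y; the ring lies in front, on the -x side (the stand's -x too): 34 mm across, 2 mm thick, its plane 50 mm below the origin. The ring does not come off the tips.
- grip (a point): where to hold the pliers: between the handle sleeves, 88 mm above pliers' origin; fingers close along the pliers' y. Handles 56 mm over their outsides here at rest, 24 to 26 mm and upright when fully squeezed, sleeves 12 mm thick; they end 32 mm above this point. Return spring: 3 N per handle at rest, 9 N fully squeezed, so a grip of 20 N or more closes them to their stop screw.
- ring_centre (a point): centre of the ring's opening when spread, rigid with pliers: 14.9 mm to its -x and 50 mm below its origin (138 mm below grip), at half the ring's thickness. It must end at groove. The fully spread ring clears the spindle by 2 mm all round (ring opening 32 mm across; 26 mm unspread, which does not pass the spindle).
- jaw_left (a joint): how far the pliers are squeezed: 0 at rest, 0.19 rad at the stop screw (a little more under a strong grip); both jaws move alike and the ring spreads in proportion. From 0.09 on the ring clears the spindle.
- screwdriver: screwdriver 190 mm long, lying on the bench between stand and shaker; leave alone. Origin: underside, mid-length.
- parts_dish: small round steel dish 60 mm across, 18 mm high, with a few nuts in it, beside the stand; leave alone. Origin: underside.
- notebook: notebook 148 x 105 x 12 mm; leave alone. Origin: underside.
- mouse: black computer mouse 100 x 60 mm, 33 mm high; leave alone. Origin: underside.
- tube_rack: white rack 85 x 190 x 50 mm with capped tubes; leave alone. Origin: underside.
- oil_bottle: small bottle 36 mm across, 85 mm high; leave alone. Origin: underside.
- tip_box: pipette tip box 120 x 85 x 80 mm with clear lid; leave alone. Origin: underside.
There are look-alikes about, which are no part of the job. What is shaped like the stand but yellow is not meant.

How it is judged:
By the outcome, as a careful person would: the job done as asked, in the order asked, and still so for the second after the job is handed in, while the arm keeps its last pose, push and grip.
It also fails if it takes over 61 s, if anything falls off the work surface, if the arm or the gripper's body presses on something with over 40 N, if the wrist force passes 120 N, or if a joint passes its speed limit or range.

ROBOT

A 7-joint arm with a two-finger parallel gripper is mounted at the origin on the work surface. World frame = base frame: x ahead of the robot, y to its left, z up, the work surface at z = 0. Lengths are in mm, angles in rad, forces in N, time in s.
With the tool pointing down it reaches from about 425 to 875 mm from the base axis. Payload 8.4 kg.
Tool frame: the origin (TCP) lies midway between the tips of the shut fingers; the grasp point (between the pads) lies r.tcp_to_grasp behind it (r.tcp_to_grasp is the distance from the TCP to the grasp point, in mm); z points along the fingers, y is the line along which they close (so a half turn about z gives the same grasp; the last joint's range is limited). The gripper opens to 85 mm and grips with 20 to 120 N. Pads are 22 mm wide; open, the fingers measure 114 mm over their backs; the gripper's body (76 mm by 85 mm) begins 54 mm behind the grasp point. The pads swing forward as they close: fully open they stand 13 mm farther back than shut.
Start: joints at [-1.323, 0.333, 0.04, 1.465, -0.013, 1.343, -0.059], TCP at [220.929, 611.273, 231.308] pointing down, gripper open.
Joint ranges: [-2.58, 2.58], [-0.38, 2.09], [-1.3, 1.39], [0.25, 2.4], [-1.5, 4.64], [0.08, 2.09], [-2.65, 2.65]. Speed limits (rad/s): [2.22, 2.22, 2.79, 2.79, 3.14, 3.14, 3.14].

INTERFACE

Orientations are given as a unit quaternion [w, x, y, z].
In Python, from station import r gives the robot as it stands. Calls block until the motion is done:
- r.reach(position, orientation): joint-space move of the TCP to a pose.
- r.move_linear(position, velocity=150, rotation=None, guard=None): straight line of the TCP; rotation=None keeps the orientation; velocity is the mean speed in mm/s. With guard (N) it stops when the force on the tool has changed by that much, and returns True; else False.
- r.move_j(angles): joint-space move.
- r.command_gripper(opening, strength=None): finger opening in mm; strength is the grip in N (None keeps the last); returns when the fingers have stopped.
- r.dwell(seconds).
- r.inverse_kinematics(position, orientation): joint angles nearest the present ones, or None.
- r.capture(name): name is "scene" or "top" or "wrist"; returns a dict with "img" (420x560x3 uint8, red, green, blue), "fx", "fy", "cx", "cy" (pixels), "view" (4x4, takes a point from world to camera coordinates). Camera axes: x right, y up, looking along -z (the intrinsics and any distortion apply to the point x, -y, -z); pixel columns grow to the right and rows downward; lengths in mm; the calibration is good to about 2 mm. A picture is of the moment at which its call begins. There is no depth.
A pose or a line that the arm cannot do raises r.MotionError and nothing moves.
- r.hand_in(): hands the job in; it is judged then, once.
Readings, each from a call of its own:
- r.get_t(): time.
- r.get_joint_pos(): joint angles.
- r.get_qvel(): joint speeds.
- r.get_effort(): joint torques, N m.
- r.get_eef_pos(): TCP position.
- r.get_orientation(): TCP orientation.
- r.get_force(): force on the tool from outside, world axes, zero at the start.
- r.get_ft_torque(): the same for the moment, N m.
- r.get_finger_gap(): finger opening in mm.
- r.get_gripper_force(): force on a finger pad.
Only numpy, scipy, OpenCV 4.12 (cv2) and the standard library are available. Lean on these libraries where they do the work, as an engineer would, in place of code of your own. Each camera call takes 0.05 s, during which the arm holds its last target. There are 200 camera calls.

## Working session

There is one attempt and no reset: what is moved stays moved. The work goes in short steps, each a Python script; the robot and the scene stay as the last script left them, time stands still between calls to the robot, and variables do not carry over. Pictures are saved under pics/ and viewed, at most 10 in all, crops included, and the job is handed in when it is done.

```bash
mkdir -p pics; ls; python3 - <<'E'
from station import r
import cv2,numpy as np,pickle
d={}
for n in("scene","top","wrist"):
    c=r.capture(n);d[n]=c;cv2.imwrite(f"pics/{n}0.png",c["img"][:,:,::-1])
    print(n,{k:(v if k!='view' else np.round(v,3).tolist()) for k,v in c.items() if k!='img'})
pickle.dump(d,open("c0.pkl","wb"))
print(r.tcp_to_grasp,r.get_t(),r.get_orientation(),r.get_finger_gap())
E
```

```text
pics
scene {'fx': 441.80201338948393, 'fy': 441.80201338948393, 'cx': 280.9201405593064, 'cy': 209.52320659409384, 'view': [[0.73, 0.683, -0.013, -364.919], [-0.439, 0.483, 0.758, 152.952], [0.524, -0.548, 0.652, -1583.045], [0.0, 0.0, 0.0, 1.0]]}
top {'fx': 430.83696116565153, 'fy': 430.83696116565153, 'cx': 281.06119017341564, 'cy': 203.9280747235793, 'view': [[-0.014, -1.0, 0.002, -24.011], [0.991, -0.014, 0.135, -520.356], [-0.135, 0.004, 0.991, -1251.98], [0.0, 0.0, 0.0, 1.0]]}
wrist {'fx': 371.96493591929465, 'fy': 371.96493591929465, 'cx': 284.10369382091636, 'cy': 208.72426674016336, 'view': [[0.34, 0.94, -0.001, -648.6], [-0.896, 0.324, -0.304, 40.378], [-0.286, 0.104, 0.953, -380.244], [0.0, 0.0, 0.0, 1.0]]}
18.700000000000003 0.15 [-6.97291454e-05  1.72517528e-01  9.85006261e-01 -6.02573025e-04] 85.25120984302197
```

View pics/top0.png

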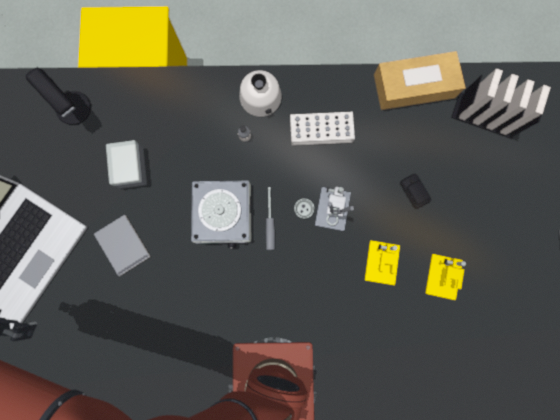

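View pics/scene0.png

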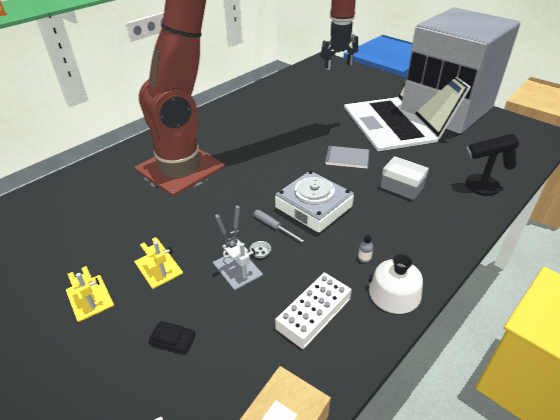

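```bash
cat > h.py <<'E'
import numpy as np,cv2,pickle
def proj(c,P):
    p=np.asarray(c["view"])@np.append(P,1.);return np.array([c["cx"]+c["fx"]*p[0]/-p[2],c["cy"]-c["fy"]*p[1]/-p[2]])
def ray(c,u,v):
    V=np.asarray(c["view"]);R=V[:3,:3];o=-R.T@V[:3,3]
    d=R.T@np.array([(u-c["cx"])/c["fx"],-(v-c["cy"])/c["fy"],-1.]);return o,d
def atz(c,u,v,z):
    o,d=ray(c,u,v);return o+d*(z-o[2])/d[2]
def tri(obs):
    A=np.zeros((3,3));b=np.zeros(3)
    for c,u,v in obs:
        o,d=ray(c,u,v);d/=np.linalg.norm(d);M=np.eye(3)-np.outer(d,d);A+=M;b+=M@o
    return np.linalg.solve(A,b)
def crop(c,u0,v0,w,h,k):
    return cv2.resize(c["img"][v0:v0+h,u0:u0+w,::-1],None,fx=k,fy=k,interpolation=cv2.INTER_CUBIC)
E
python3 - <<'E'
from h import *
d=pickle.load(open("c0.pkl","rb"));t,s,w=d["top"],d["scene"],d["wrist"]
for n,u,v,z in(("shaker",220,211,80),("stand",333,209,8),("y1",383,262,8),("dish",304,208,18)):print(n,atz(t,u,v,z))
for n,c in d.items(): print(n,ray(c,280,210)[0])
im=np.hstack([crop(t,180,170,90,85,4.4),crop(t,290,170,85,85,4.4)])
im2=np.hstack([crop(s,270,160,90,52,4.4),crop(s,205,195,85,100,4.4)[:229]])
im2=np.hstack([crop(s,262,160,90,50,4.4),crop(s,205,200,85,50,4.4)])
cv2.imwrite("pics/a1.png",np.vstack([im,im2])[:600,:800])
E
```

```text
shaker [495.78722918 144.77993292  80.        ]
stand [ 505.89885238 -189.41037025    8.        ]
y1 [ 343.77488248 -334.4703215     8.        ]
dish [ 508.93540594 -100.52703471   18.        ]
scene [1162.54683197 -691.83642668  912.38015741]
top [ 346.35716723  -26.61382227 1310.77388659]
wrist [148.0145598  636.44099979 374.07532981]
```

View pics/a1.png

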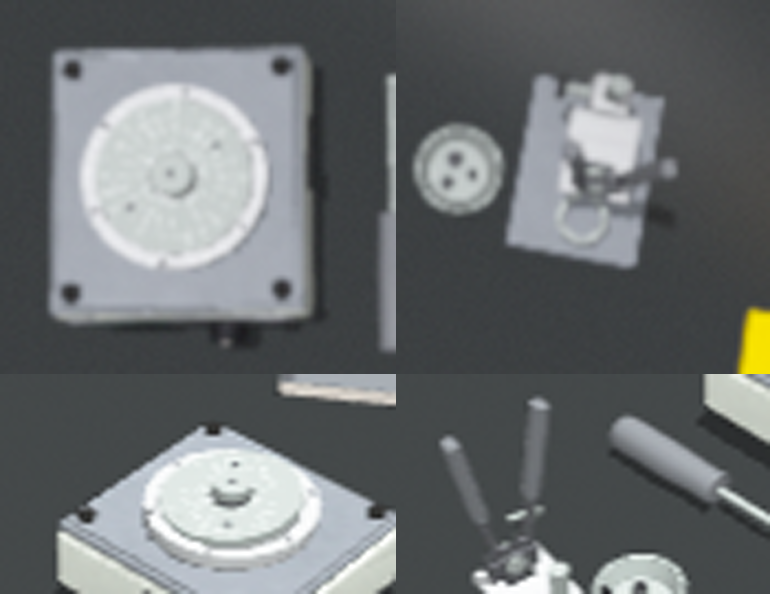

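```bash
cat >> h.py <<'E'
def q(deg):
    a=np.radians(deg)/2;return [0,-np.sin(a),np.cos(a),0]
E
python3 - <<'E'
from station import r
from h import *
t0=r.get_t();d={}
for i,(p,y) in enumerate((([497,145,180],-60),([497,145,180],0),([506,-175,290],-9))):
    r.reach(p,q(y));c=r.capture("wrist");d[i]=c;print(r.get_t(),r.get_eef_pos(),r.get_joint_pos().round(2))
pickle.dump(d,open("c1.pkl","wb"))
cv2.imwrite("pics/b1.png",np.vstack([np.hstack([crop(d[0],80,0,400,300,1),crop(d[1],80,0,400,300,1)]),np.hstack([crop(d[2],80,60,400,300,1),crop(d[0],80,0,400,300,1)*0])]))
for i in d: cv2.imwrite(f"pics/w{i}.png",d[i]["img"][:,:,::-1])
E
```

```text
2.1667 [496.85251689 146.4180453  180.01776367] [-0.85  0.1   0.51  1.87 -0.05  1.18  0.2 ]
3.1917 [496.97643281 145.21370339 179.98856364] [-0.79  0.1   0.45  1.87 -0.04  1.18  1.24]
4.5167 [ 506.38899008 -172.96524452  289.27977953] [-0.51  0.07  0.81  1.69 -0.05  1.41  1.72]
```

View pics/b1.png

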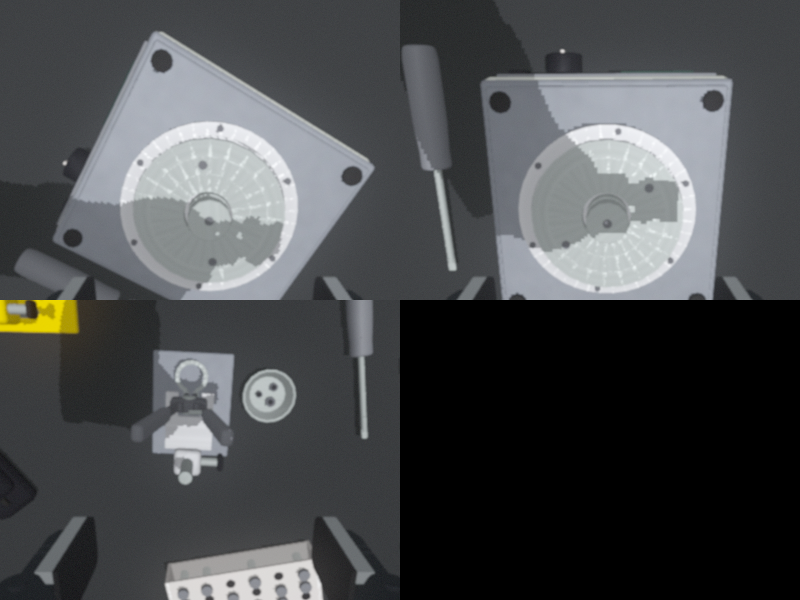

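```bash
python3 - <<'E'
from h import *
d=pickle.load(open("c1.pkl","rb"))
def eq(im):
    l=cv2.cvtColor(im,cv2.COLOR_BGR2GRAY);return cv2.createCLAHE(3,(4,4)).apply(l)
a=np.hstack([crop(d[0],196,114,190,190,2.1),crop(d[1],594-400+0,116,190,190,2.1)])
b=crop(d[2],205,105,180,90,4.4)[:396,:798]
a=a[:,:798]
g=np.vstack([eq(a[:, :])]);cv2.imwrite("pics/s1.png",g);cv2.imwrite("pics/p1.png",b)
E
```

```text
(no output)
```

View pics/s1.png

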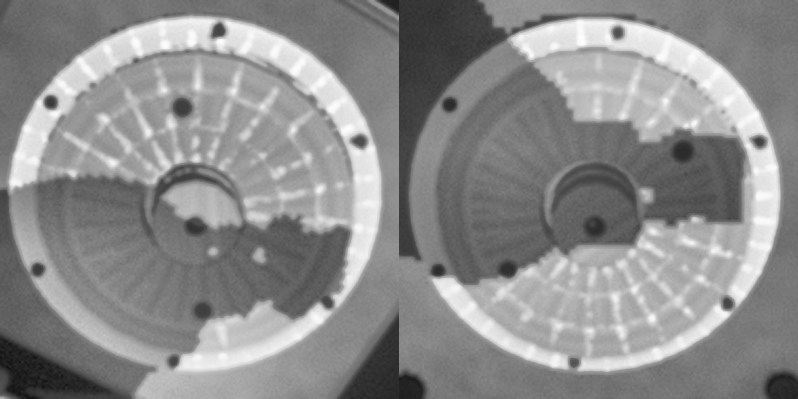

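View pics/p1.png

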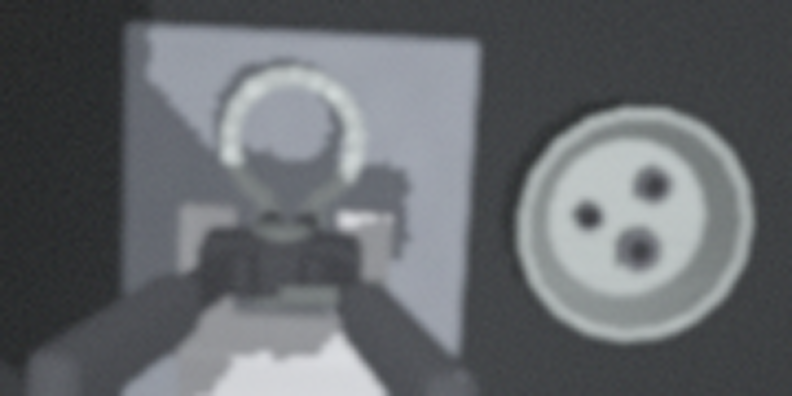

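```bash
python3 - <<'E'
from h import *
d=pickle.load(open("c1.pkl","rb"))
f0=lambda x,y:(d[0],196+x/2.1-.25,114+y/2.1-.25)
f1=lambda x,y:(d[1],194+(x-399)/2.1-.25,116+y/2.1-.25)
P={"dimple100":((195,226),(595,226)),"A":((183,107),(683,151)),"B":((203,311),(508,270)),
"r1":((219,30),(760,142)),"r2":((51,102),(618,32)),"r3":((38,270),(450,104)),"r4":((174,362),(438,270)),"r5":((327,302),(574,362)),"r6":((360,142),(728,303))}
X={}
for k,(a,b) in P.items():
    X[k]=tri([f0(*a),f1(*b)]);print(k,X[k].round(1),[np.round(proj(c,X[k])-[u,v],1).tolist() for c,u,v in(f0(*a),f1(*b))])
R=np.array([X[f"r{i}"] for i in range(1,7)]);print(R.mean(0),np.linalg.norm(R-R.mean(0),axis=1))
print((X["A"]+X["B"])/2,np.linalg.norm(X["A"]-X["B"]))
# stand
c=d[2];e=lambda x,y:(205+x/4.4-.4,105+y/4.4-.4)
for n,x,y,z in(("baseL",126,24,8),("baseR",478,42,8),("baseR2",462,352,8),("ring",292,138,35),("hL",52,375,205),("hR",448,385,205),("dish",636,224,18)):print(n,atz(c,*e(x,y),z).round(1))
# cover edge gradients with respect to direction: predicted vs. tilt handled later
E
```

```text
dimple100 [500.1 146.1 102.1] [[-0.2, -0.3], [-0.2, 0.3]]
A [480.1 173.4  89.3] [[-0.1, -0.2], [-0.1, 0.2]]
B [519.9 118.   89.5] [[-0.1, -0.3], [-0.1, 0.3]]
r1 [478.4 198.2  84.5] [[0.0, 0.0], [0.0, -0.0]]
r2 [444.5 153.2  83.3] [[-0.1, -0.2], [-0.1, 0.2]]
r3 [466.4 101.2  84. ] [[-0.2, -0.3], [-0.2, 0.3]]
r4 [522.5  94.   83.6] [[-0.2, -0.4], [-0.2, 0.4]]
r5 [556.1 139.3  84.2] [[0.2, 0.4], [0.2, -0.4]]
r6 [534.1 191.   84.6] [[-0.2, -0.3], [-0.1, 0.3]]
[500.32056614 146.13569987  84.01765523] [56.52492206 56.27847988 56.29752313 56.68238833 56.17274256 56.12675469]
[499.99334362 145.71112021  89.40737034] 68.18884099215242
baseL [ 441.9 -220.6    8. ]
baseR [ 459.8 -133.8    8. ]
baseR2 [ 538.9 -148.5    8. ]
ring [ 473.3 -182.7   35. ]
hL [ 482.7 -213.6  205. ]
hR [ 492.9 -157.5  205. ]
dish [ 509.9 -100.6   18. ]
```

```bash
python3 - <<'E'
from h import *
d=pickle.load(open("c1.pkl","rb"))
C=np.array([500.2,146.1,86.0])  # seated top z incl. +2 calibration bias
g=[(d[0],196,114,0),(d[1],194,116,399)]
for s in(1,-1):
    ph=np.arctan2(.584*s,.812*s);a=.07
    n=np.array([np.cos(ph),np.sin(ph),0]);m=np.array([-n[1],n[0],0])
    h=C-50*n;e1=n*np.cos(a)+np.array([0,0,np.sin(a)])
    for c,u0,v0,o in g:
        Q=[]
        for t in np.linspace(0,2*np.pi,721):
            p=proj(c,h+50*e1+50*(np.cos(t)*e1+np.sin(t)*m));Q.append(((p[0]-u0+.25)*2.1+o,(p[1]-v0+.25)*2.1))
        Q=np.array(Q);f=Q[np.abs(Q[:,1]-190)<2,0]
        print(s,"left",f.min().round(),"right",f.max().round(),"top",Q[:,1].min().round(),"bot",Q[:,1].max().round())
        im=(crop(c,u0,v0,190,190,4))
        cv2.polylines(im,[np.round(((Q-[o,0])/2.1*4)).astype(int)],True,(0,0,255) if s>0 else (0,255,0),1)
        cv2.imwrite(f"pics/ov{s}_{o}.png",im)
ims=[cv2.resize(np.hstack([cv2.imread(f"pics/ov{s}_{o}.png") for o in(0,399)]),(800,400)) for s in(1,-1)]
cv2.imwrite("pics/ov.png",np.vstack([ims[0][:300],ims[1][:300]]))
E
```

```text
1 left 38.0 right 354.0 top 53.0 bot 353.0
1 left 438.0 right 753.0 top 53.0 bot 357.0
-1 left 35.0 right 350.0 top 52.0 bot 354.0
-1 left 436.0 right 751.0 top 56.0 bot 350.0
```

View pics/ov.png

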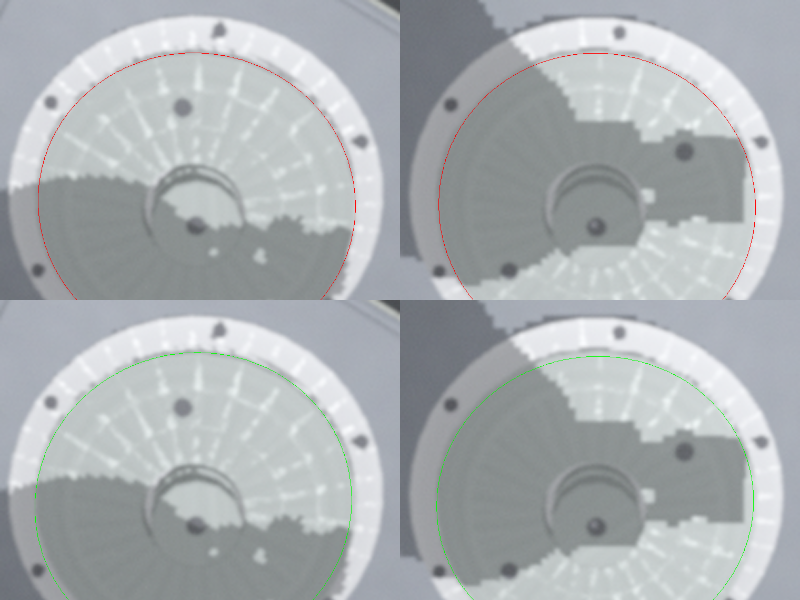

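```bash
python3 - <<'E'
from station import r
from h import *
x,y=500.2+34*.812,146.1+34*.584
r.reach([x,y,200],q(35.7));r.command_gripper(0,40)
print(r.get_t(),r.get_eef_pos(),r.get_finger_gap(),r.get_joint_pos().round(2))
r.move_linear([x,y,100],100)
f0=r.get_force();print("contact",r.move_linear([x,y,80],20,guard=3),r.get_eef_pos(),r.get_force()-f0)
for z in(84,82,80,78):
    g=r.move_linear([x,y,z],15,guard=14);p=r.get_eef_pos();print(z,g,p.round(2),(r.get_force()-f0).round(1))
    if (f0-r.get_force())[2]<-18 or (r.get_force()-f0)[2]>18: break
print(r.get_t())
E
```

```text
6.6083 [527.78617429 166.00283838 199.97117342] -0.13600732869227924 [-0.92  0.17  0.6   1.77 -0.1   1.23  1.9 ]
contact True [527.94717517 166.08992383  91.58510546] [-0.24183997  0.94055724  0.835407  ]
84 False [528.4  166.42  84.4 ] [2.  2.5 4.2]
82 True [528.48 166.49  84.12] [-3.   0.5 10.1]
80 True [528.43 166.49  84.09] [-2.5 -0.3  8.4]
78 True [528.46 166.46  84.11] [-1.6 -0.2  6.7]
9.6
```

```bash
python3 - <<'E'
from station import r
from h import *
p=r.get_eef_pos();r.move_linear([p[0],p[1],150],120)
d={}
r.reach([497,145,180],q(0));d[0]=r.capture("wrist")
yaw=-10.7;r.reach([487.9,-185.5,262],q(yaw));d[1]=r.capture("wrist")
r.command_gripper(85);d[2]=r.capture("scene");d[3]=r.capture("top")
print(r.get_t(),r.get_eef_pos(),r.get_joint_pos().round(2))
pickle.dump(d,open("c2.pkl","wb"))
a=crop(d[0],194,116,190,190,2.1);b=crop(d[1],190,40,180,180,2.22)
s=crop(d[2],205,190,80,50,5);t=crop(d[3],300,170,80,50,5)
cv2.imwrite("pics/v1.png",np.vstack([np.hstack([a[:399,:399],b[:399,:399]]),np.hstack([s,t])[:200,:798]]))
E
```

```text
13.2417 [ 487.87205772 -185.54308766  261.98555292] [-0.82  0.06  1.16  1.77 -0.05  1.35  1.73]
```

View pics/v1.png

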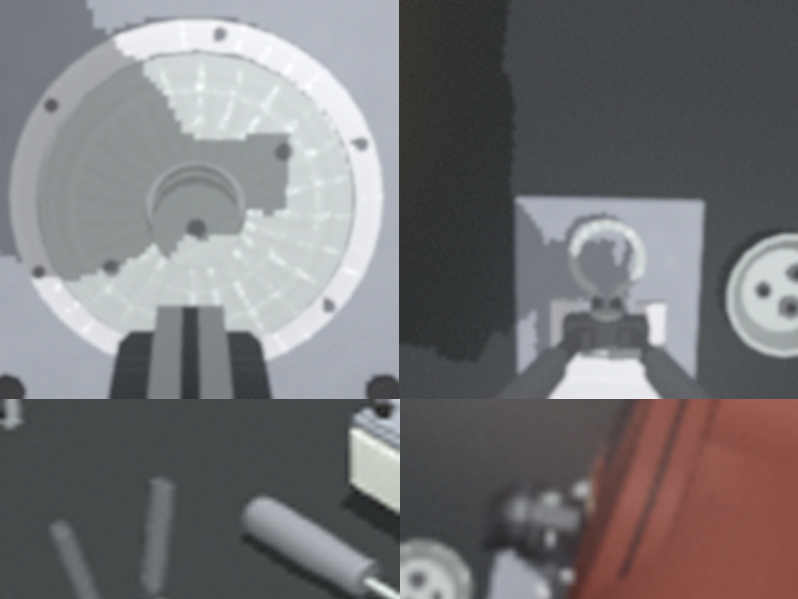

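```bash
python3 - <<'E'
from h import *
d=pickle.load(open("c2.pkl","rb"));c=d[1]
e=lambda x,y:(190+(x-399)/2.22-.25,40+y/2.22-.25)
P={}
for n,x,y,z in(("L",516,197,8),("R",704,201,8),("ring",606.5,254,36),("dishc",0,0,0)):
    P[n]=atz(c,*e(x,y),z+2);print(n,P[n].round(1))
v=P["R"]-P["L"];print(np.degrees(np.arctan2(-v[0],v[1])),np.linalg.norm(v))
c=d[0];e=lambda x,y:(194+x/2.1-.25,116+y/2.1-.25)
print([atz(c,*e(*p),86).round(1) for p in((283,152),(111,267))],atz(c,*e(196,227),102))
# ring pixel diameter check at old view
E
```

```text
L [ 441.8 -220.    10. ]
R [ 459.8 -133.4   10. ]
ring [ 471.5 -182.2   38. ]
dishc [ 315.6 -429.2    2. ]
-11.7445623000872 88.44192971351126
[array([480.5, 173.3,  86. ]), array([519.6, 118.5,  86. ])] [499.73888073 146.10427176 102.        ]
```

```bash
python3 - <<'E'
from station import r
from h import *
x,y=487.3,-185.4
r.reach([x,y,245],q(-11.2))
print(r.move_linear([x,y,154.3],80,guard=6),r.get_eef_pos())
f0=r.get_force();r.command_gripper(15,45);r.dwell(.2)
print(r.get_finger_gap(),r.get_gripper_force(),(r.get_force()-f0).round(1),r.get_eef_pos(),r.get_ft_torque(),r.get_t())
d={n:r.capture(n) for n in("wrist","scene")}
pickle.dump(d,open("c3.pkl","wb"))
cv2.imwrite("pics/g1.png",np.hstack([crop(d["wrist"],180,60,200,200,2),crop(d["scene"],190,180,100,100,4)]))
E
```

```text
False [ 487.63034953 -185.48493234  154.76676523]
22.61007508884466 44.59245264530182 [ 0.2  1.2 12.3] [ 488.58759498 -185.19111667  155.65895028] [ 0.71924232  0.31506928 -0.06830713] 15.5583
```

View pics/g1.png

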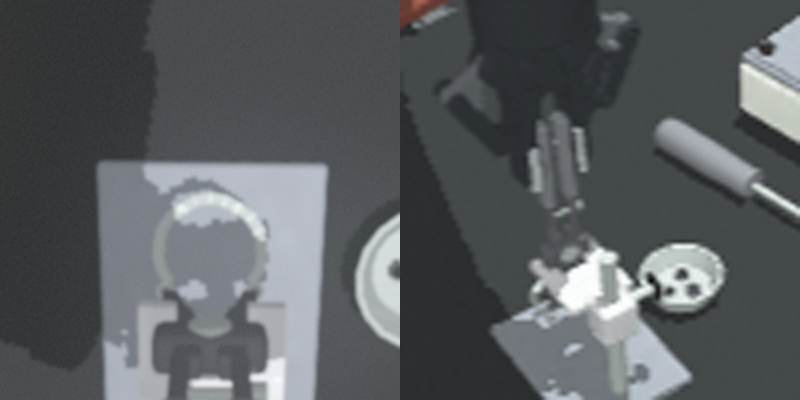

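```bash
python3 - <<'E'
from station import r
from h import *
f=lambda s:print(s,r.get_t(),r.get_eef_pos().round(2),r.get_force().round(1),r.get_ft_torque().round(2),round(r.get_finger_gap(),2))
f(0);r.move_linear([488.3,-185.3,156.2],20);f(1)
r.move_linear([488.3-.981*46,-185.3+.194*46,156.4],50);f(2)
r.move_linear([488.3-.981*46,-185.3+.194*46,262],120);f(3)
p=r.get_eef_pos();print(r.get_orientation())
d={0:r.capture("wrist"),1:r.capture("scene"),"p":p}
pickle.dump(d,open("c4.pkl","wb"))
E
```

```text
0 15.6583 [ 488.56 -185.22  155.65] [-0.7  3.1 14.3] [ 0.71  0.3  -0.03] 23.01
1 15.9167 [ 488.04 -185.26  155.96] [ 0.3 -0.3 -2.1] [-0.01 -0.02  0.03] 22.76
2 16.9833 [ 443.41 -176.32  156.47] [-0.5 -0.4 -2.2] [ 0.   -0.   -0.02] 23.0
3 18.0167 [ 442.78 -176.32  261.28] [-0.4  0.2 -3.1] [-0.02  0.04 -0.01] 23.21
[-5.63707427e-04  9.76174149e-02  9.95223846e-01 -1.36145053e-04]
```

```bash
python3 - <<'E'
from station import r
from h import *
r.reach([514.8,143.2,260],q(-11.2))
r.move_linear([514.8,143.2,228.6],60,guard=5)
r.dwell(.3)
p=r.get_eef_pos();print(p,r.get_orientation(),r.get_t(),r.get_force(),r.get_finger_gap())
d={0:r.capture("wrist"),1:r.capture("scene"),"p":p}
pickle.dump(d,open("c5.pkl","wb"))
print(proj(d[0],[500.2,146.1,105]),proj(d[1],[500.2,146.1,140]))
c=d[0];u,v=proj(c,[500.2,146.1,105]).astype(int)
s=d[1];a,b=proj(s,[500.2,146.1,140]).astype(int)
print(u,v,a,b)
cv2.imwrite("pics/k1.png",np.hstack([crop(c,u-40,v-50,80,100,6),crop(s,a-27,b-50,53,100,6)])[:600,:800])
E
```

```text
[514.93729338 143.26588527 228.86912481] [2.01781468e-04 9.75562570e-02 9.95229977e-01 1.69842033e-04] 20.3333 [-0.45844425  0.3137238  -2.27361159] 22.94772601345991
[285.07204612 178.77131787] [314.10658776 172.38832103]
285 178 314 172
```

View pics/k1.png

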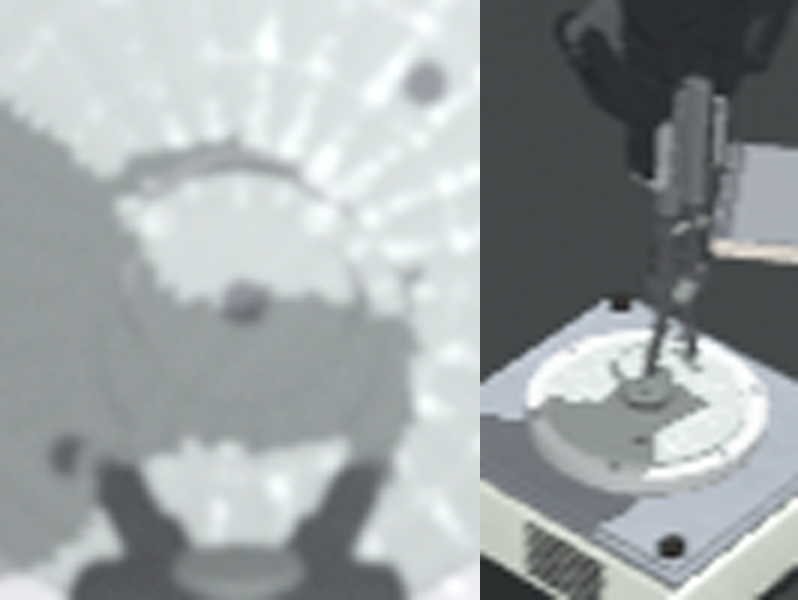

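```bash
cat > rect.py <<'E'
from h import *
def rect(c,p,yaw,dz=-120.65+2,half=30,k=4):
    """metric patch in pliers' frame about nominal ring centre; col: pliers x, row: pliers y"""
    a=np.radians(yaw);ex=np.array([np.cos(a),np.sin(a),0]);ey=np.array([-ex[1],ex[0],0])
    o=np.array(p)+[0,0,dz]-14.9*ex;g=np.arange(-half,half+.01,1/k)
    M=np.array([[proj(c,o+x*ex+y*ey) for x in g] for y in g],np.float32)
    im=cv2.cvtColor(c["img"],cv2.COLOR_RGB2GRAY)
    return cv2.remap(im,M[...,0],M[...,1],cv2.INTER_CUBIC)
E
python3 - <<'E'
from rect import *
a=pickle.load(open("c4.pkl","rb"))
R=rect(a[0],a["p"],-11.2).astype(float);np.save("R4.npy",R)
G=cv2.GaussianBlur(R,(0,0),1.5)
for t in range(0,360,20):
    rr=np.arange(10,25,1.)
    print(t,[int(G[int(round(120+4*k*np.sin(np.radians(t)))),int(round(120+4*k*np.cos(np.radians(t))))]) for k in rr])
E
```

```text
0 [211, 211, 211, 211, 208, 189, 168, 162, 159, 154, 153, 153, 155, 159, 159]
20 [211, 211, 211, 210, 211, 209, 197, 175, 170, 170, 177, 194, 206, 211, 204]
40 [212, 212, 212, 212, 212, 212, 211, 210, 207, 201, 197, 183, 169, 152, 128]
60 [212, 212, 212, 213, 214, 215, 215, 204, 187, 177, 178, 187, 202, 214, 215]
80 [211, 211, 212, 213, 214, 212, 196, 180, 177, 181, 193, 207, 212, 212, 214]
100 [213, 212, 212, 212, 214, 226, 242, 246, 245, 236, 220, 212, 212, 211, 209]
120 [203, 189, 168, 152, 179, 231, 246, 245, 231, 169, 114, 102, 104, 102, 103]
140 [103, 104, 130, 200, 250, 254, 254, 236, 176, 110, 101, 102, 102, 102, 101]
160 [104, 102, 118, 191, 244, 251, 249, 234, 169, 118, 100, 101, 101, 101, 101]
180 [81, 81, 90, 156, 231, 253, 252, 241, 192, 111, 79, 79, 77, 79, 85]
200 [81, 80, 83, 134, 212, 239, 243, 238, 194, 131, 81, 78, 78, 77, 77]
220 [96, 82, 83, 124, 216, 253, 254, 253, 227, 144, 87, 77, 76, 76, 76]
240 [203, 189, 159, 132, 117, 133, 160, 177, 178, 164, 125, 83, 77, 76, 76]
260 [212, 211, 210, 210, 210, 209, 201, 185, 177, 178, 186, 196, 184, 162, 152]
280 [210, 210, 211, 211, 211, 211, 210, 201, 184, 176, 177, 186, 202, 209, 210]
300 [210, 210, 209, 209, 209, 209, 210, 210, 204, 185, 176, 176, 180, 195, 206]
320 [211, 210, 210, 210, 210, 210, 210, 210, 209, 208, 208, 202, 184, 164, 126]
340 [212, 212, 212, 212, 212, 211, 211, 210, 210, 209, 209, 209, 209, 209, 209]
```

```bash
cat > fit.py <<'E'
from rect import *
from scipy.ndimage import map_coordinates
def fitring(c,p,yaw=-11.2):
    G=cv2.GaussianBlur(rect(c,p,yaw).astype(np.float32),(0,0),2)
    th=np.radians(np.arange(60,301,3));best=[]
    def grad(cx,cy,r):
        f=lambda q:map_coordinates(G,[120+4*(cy+q*np.sin(th)),120+4*(cx+q*np.cos(th))],order=1)
        return np.minimum(np.abs(f(r+.6)-f(r-.6)),25)
    for cx in np.arange(-4,7.1,.4):
        for cy in np.arange(-3,3.1,.4):
            g=[(grad(cx,cy,r).mean()) for r in np.arange(14,22.1,.4)]
            for i in range(0,12):
                for w in (9,10,11,12):
                    if i+w<len(g): best.append((g[i]+g[i+w],cx,cy,14+.4*i,.4*w))
    best.sort(reverse=True);return np.array(best[:6])
E
python3 - <<'E'
from fit import *
for n,k in(("c3","wrist"),("c4",0),("c5",0)):
    a=pickle.load(open(n+".pkl","rb"));p=a.get("p",[488.59,-185.19,155.66])
    b=fitring(a[k],p);print(n,b.round(1)[:4].tolist(),b.mean(0).round(2))
a=pickle.load(open("c5.pkl","rb"));ex=np.array([.981,-.194]);ey=np.array([.194,.981])
w=atz(a[0],285-40+245/6-.4,178-50+302/6-.4,102)[:2]-(a["p"][:2]-14.9*ex);print("dimple in ring frame",w@ex,w@ey)
E
```

```text
c3 [[34.0, 3.6, -0.2, 16.8, 4.0], [33.4, 4.0, -0.2, 16.8, 4.4], [33.3, 3.6, -0.6, 16.8, 4.0], [33.3, 3.2, -0.2, 16.4, 4.4]] [33.41  3.67 -0.27 16.8   4.2 ]
c4 [[41.1, 2.8, -0.6, 16.4, 4.4], [41.1, 2.8, -0.6, 16.8, 4.0], [41.1, 3.2, -0.6, 16.8, 4.0], [41.0, 3.2, -0.6, 16.4, 4.4]] [41.    3.   -0.6  16.6   4.07]
c5 [[21.8, -3.6, -1.0, 14.0, 3.6], [21.8, -3.6, -1.4, 14.0, 3.6], [21.2, -3.2, -1.0, 14.0, 3.6], [21.2, -3.2, -1.4, 14.0, 3.6]] [21.32 -3.47 -1.2  14.    3.6 ]
dimple in ring frame -0.04549384170968716 0.20031287772585765
```

```bash
cat >> fit.py <<'E'
def fit2(c,p,th0,th1,r=16.6,w=4.2,yaw=-11.2,cxr=(1,5.5)):
    G=cv2.GaussianBlur(rect(c,p,yaw).astype(np.float32),(0,0),1.5);th=np.radians(np.arange(th0,th1,2));out=[]
    for cx in np.arange(*cxr,.2):
        for cy in np.arange(-3,3.1,.2):
            for dr in(-.6,-.4,-.2,0,.2):
                s=0
                for q in(r+dr,r+dr+w):
                    f=lambda q:map_coordinates(G,[120+4*(cy+q*np.sin(th)),120+4*(cx+q*np.cos(th))],order=1)
                    s+=np.minimum(np.abs(f(q+.5)-f(q-.5)),20).mean()
                out.append((s,cx,cy,r+dr))
    out.sort(reverse=True);return np.array(out[:8])
E
python3 - <<'E'
from fit import *
for n,k in(("c3","wrist"),("c4",0),("c5",0)):
    a=pickle.load(open(n+".pkl","rb"));p=a.get("p",[488.59,-185.19,155.66])
    for w in(3.6,4.0,4.4):
        b=fit2(a[k],p,70,290,w=w);print(n,w,b[0].round(1),b.mean(0).round(2))
E
```

```text
c3 3.6 [29.2  3.4 -0.2 16.8] [28.95  3.37 -0.22 16.8 ]
c3 4.0 [30.4  3.6 -0.2 16.8] [30.14  3.57 -0.25 16.75]
c3 4.4 [30.2  3.6 -0.2 16.6] [30.05  3.65 -0.3  16.65]
c4 3.6 [34.9  3.2 -0.6 16.8] [34.67  3.2  -0.62 16.78]
c4 4.0 [35.2  3.  -0.6 16.6] [35.05  3.2  -0.6  16.68]
c4 4.4 [34.9  2.8 -0.6 16.4] [34.81  3.   -0.6  16.5 ]
c5 3.6 [15.5  2.   0.2 16. ] [15.43  2.27  0.18 16.18]
c5 4.0 [15.8  3.   0.  16.6] [15.76  2.82  0.13 16.4 ]
c5 4.4 [15.8  2.8  0.4 16. ] [15.74  2.9   0.15 16.2 ]
```

```bash
python3 - <<'E'
from station import r
from fit import *
a=pickle.load(open("c5.pkl","rb"));ex=np.array([.981,-.194]);ey=np.array([.194,.981])
t=np.array([514.8,143.2])-2.8*ex+.45*ey
r.move_linear([*t,223.6],30,guard=4);r.dwell(.4)
p=r.get_eef_pos();print(t,p,r.get_t(),r.get_force())
c=r.capture("wrist");pickle.dump({0:c,"p":p},open("c6.pkl","wb"))
for w in(4.0,4.4):
    b=fit2(c,p,70,290,w=w);print(w,b[0].round(1),b.mean(0).round(2))
# dimple: darkest blob near predicted
im=cv2.GaussianBlur(cv2.cvtColor(c["img"],cv2.COLOR_RGB2GRAY),(0,0),1);u,v=proj(c,[500.2,146.1,102]).astype(int)
w=im[v-9:v+10,u-9:u+10].astype(float)
m=np.maximum(np.median(w)-25-w,0) ;gy,gx=np.mgrid[-9:10,-9:10]
uu,vv=u+(m*gx).sum()/m.sum(),v+(m*gy).sum()/m.sum()
print("dimple",uu,vv,(m>0).sum());q_=atz(c,uu,vv,102)[:2];e=q_-(p[:2]-14.9*ex);print(q_,e@ex,e@ey)
for y in range(v-10,v+11,2):print(im[y,u-12:u+13:2])
E
```

```text
[512.1405  144.18465] [512.17991598 144.18460929 223.64641929] 21.175 [-0.33344804 -0.01806183 -0.62573642]
4.0 [22.1  2.8 -0.4 16. ] [22.    2.95 -0.4  16.08]
4.4 [22.3  3.6  0.4 16.6] [22.19  3.58  0.4  16.62]
dimple 284.63532763532766 184.08262108262107 29
[500.76709379 145.98921399] 3.3538834176691954 -0.44377030140458634
[200 218 220 220 220 221 221 221 221 222 223 223 221]
[193 216 219 220 220 220 220 221 221 220 219 217 213]
[183 211 218 219 217 217 218 219 218 207 193 188 187]
[174 200 206 203 195 197 198 203 205 186 167 163 166]
[165 175 174 170 162 155 148 152 164 165 160 160 161]
[159 160 159 158 148 126 115 117 133 153 159 161 161]
[158 158 158 158 150 127 114 117 135 155 161 161 161]
[158 157 158 159 156 145 134 138 150 159 161 160 159]
[158 158 158 159 159 156 153 155 159 160 159 159 159]
[157 158 159 159 158 157 157 159 160 159 158 158 159]
[157 158 158 157 157 157 159 159 158 158 158 158 157]
```

```bash
python3 - <<'E'
from station import r
from fit import *
for i in range(4): r.dwell(.1);print(r.get_force().round(2),r.get_ft_torque().round(3))
p=r.get_eef_pos()
for z in(219,215,211.5,209.2):
    g=r.move_linear([512.14,144.18,z],15,guard=4);r.dwell(.15);print(z,g,r.get_eef_pos().round(2),r.get_force().round(2),r.get_ft_torque().round(3))
    if g:break
p=r.get_eef_pos();c=r.capture("wrist");print(r.get_t(),r.get_orientation())
pickle.dump({0:c,"p":p,1:r.capture("scene")},open("c7.pkl","wb"))
for w in(4.0,4.4):
    b=fit2(c,p,70,290,w=w);print(w,b[0].round(1),b.mean(0).round(2))
ex=np.array([.981,-.194]);ey=np.array([.194,.981])
# spindle expressed at groove level
e=np.array([500.2,146.1])-(p[:2]-14.9*ex);print(e@ex,e@ey)
E
```

```text
[-0.49  0.05 -1.52] [0.012 0.009 0.001]
[ 0.42 -0.4  -2.4 ] [-0.012  0.006  0.02 ]
[-0.7   0.09 -2.27] [-0.012  0.018  0.049]
[ 0.66 -0.43 -2.41] [-0.027  0.016 -0.033]
219 False [512.18 144.16 219.05] [-0.77 -0.65 -2.09] [0.007 0.049 0.05 ]
215 False [512.18 144.17 215.05] [-0.85  0.73 -1.2 ] [ 0.001 -0.011  0.025]
211.5 False [512.16 144.22 211.53] [ 0.12 -0.35 -2.7 ] [-0.006  0.025  0.006]
209.2 False [512.15 144.2  209.22] [ 0.49  0.66 -1.47] [ 0.014  0.015 -0.042]
23.8333 [4.24777909e-05 9.75900660e-02 9.95226696e-01 1.28860287e-05]
4.0 [18.2  3.  -0.8 16. ] [18.06  3.17 -0.82 16.05]
4.4 [18.   3.4 -0.8 16. ] [17.82  3.42 -0.3  16.02]
2.813213366079064 -0.4551844402225639
```

```bash
python3 - <<'E'
from fit import *
a2=pickle.load(open("c2.pkl","rb"))[1];a1=pickle.load(open("c1.pkl","rb"))[2];a3=pickle.load(open("c3.pkl","rb"))["wrist"]
p=[488.59,-185.19,155.66]
for n,c in(("c1",a1),("c2",a2)):
    for w in(3.6,4.):
        b=fit2(c,p,70,290,r=13.2,w=w,cxr=(-4,6));print(n,w,b[0].round(1),b.mean(0).round(2))
ex=np.array([.981,-.194]);ey=np.array([.194,.981]);o=np.array(p[:2])
for n,c in(("c1",a1),("c2",a2),("c3",a3)):
    im=cv2.GaussianBlur(cv2.cvtColor(c["img"],cv2.COLOR_RGB2GRAY),(0,0),.7).astype(np.float32)
    print(n)
    for nm,z,ys in(("fork",87,(-18,18)),("blocktop",103,(-13,-10,10,13))):
        for y in ys:
            pr=[]
            for x in np.arange(-22,9,1):
                u,v=proj(c,[*(o+x*ex+y*ey),z]);pr.append(int(cv2.getRectSubPix(im,(1,1),(float(u),float(v)))[0,0]))
            print(nm,y,pr)
    # base plate front edge
    for y in(-25,25):
        print("base",y,[int(cv2.getRectSubPix(im,(1,1),tuple(map(float,proj(c,[*(o+x*ex+y*ey),10]))))[0,0]) for x in np.arange(-48,-28,1)])
E
```

```text
c1 3.6 [33.8  0.  -0.2 13.2] [33.68 -0.17 -0.15 13.13]
c1 4.0 [34.1 -0.2 -0.2 13. ] [34.01 -0.12 -0.32 13.  ]
c2 3.6 [31.7 -0.4 -0.2 13.2] [31.63 -0.25 -0.27 13.27]
c2 4.0 [32.3 -0.4 -0.2 13. ] [32.17 -0.27 -0.27 13.05]
c1
fork -18 [140, 132, 122, 112, 106, 104, 104, 104, 104, 104, 104, 104, 104, 105, 111, 123, 138, 146, 148, 148, 144, 139, 132, 124, 114, 107, 102, 98, 90, 80, 72]
fork 18 [164, 162, 162, 160, 153, 137, 118, 108, 106, 106, 106, 106, 106, 107, 116, 141, 167, 173, 162, 151, 147, 145, 142, 141, 140, 140, 140, 139, 136, 126, 110]
blocktop -13 [153, 150, 146, 136, 123, 111, 106, 105, 105, 105, 105, 108, 117, 130, 141, 143, 132, 108, 85, 76, 76, 76, 73, 70, 67, 67, 66, 65, 65, 65, 68]
blocktop -10 [185, 190, 192, 185, 165, 139, 123, 116, 112, 109, 107, 107, 113, 122, 129, 130, 118, 97, 79, 74, 74, 74, 71, 70, 71, 71, 71, 70, 71, 72, 81]
blocktop 10 [117, 118, 120, 120, 121, 120, 120, 122, 124, 125, 121, 115, 115, 118, 121, 119, 107, 92, 78, 75, 76, 76, 73, 71, 69, 70, 71, 77, 93, 110, 119]
blocktop 13 [184, 190, 196, 197, 191, 180, 163, 141, 123, 113, 108, 112, 132, 169, 19
[... 1872 characters left out ...]
5, 97, 97, 96, 95, 94, 95, 93, 95, 119]
blocktop -10 [128, 130, 130, 129, 134, 130, 106, 88, 95, 116, 130, 137, 139, 135, 113, 88, 82, 84, 86, 91, 93, 91, 85, 83, 82, 82, 82, 82, 83, 81, 82]
blocktop 10 [133, 140, 144, 145, 148, 127, 94, 85, 98, 119, 132, 140, 141, 139, 122, 95, 85, 86, 89, 93, 97, 98, 96, 95, 92, 90, 88, 88, 87, 88, 93]
blocktop 13 [152, 146, 143, 150, 149, 139, 135, 149, 160, 156, 159, 172, 176, 175, 159, 118, 89, 86, 88, 93, 96, 99, 100, 100, 100, 99, 99, 98, 99, 112, 166]
base -25 [64, 64, 63, 62, 63, 68, 72, 81, 107, 138, 163, 172, 170, 168, 163, 148, 134, 127, 127, 127]
base 25 [82, 82, 82, 82, 82, 82, 82, 85, 104, 138, 168, 182, 186, 187, 186, 186, 186, 186, 187, 187]
```

```bash
python3 - <<'E'
from station import r
F=[];
for i in range(8): r.dwell(.05);F.append(r.get_force())
import numpy as np
print(np.mean(F,0).round(2),r.get_eef_pos(),r.get_finger_gap(),r.get_gripper_force(),r.get_t())
print(r.hand_in())
E
```

```text
[ 0.1   0.02 -1.73] [512.11530114 144.18264237 209.19503513] 22.905775637495328 44.28381085395813 24.2833
the job is handed in; nothing more can be done
None
```

I handed the job in at 24 s. The cover is pressed level and the pliers, still held and squeezed, have the spread ring around the groove: height about 88.5 mm, centred to within an estimated 1 mm. No contact force showed on the way down or at the end. I judged the pliers upright from indirect measurements only, since I had used up the 10 picture views.

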